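Set the slab roller to thickest and counter-hold its hidden clamp bolt

TASK

Set the clay slab roller to its thickest by sliding the red selector grip along the crosshead fully home against its stop at the handwheel end. Then reach down into the narrow gap behind the yellow bearing bracket without striking the bracket, grip the hidden hex head of the clamp bolt firmly across its flats, and keep it from turning (no more than it takes to seat your fingers on the flats) so that I can tighten the nut from outside: finish while still holding it. Leave the other things on and around the machine where they are.

Things in the scene. Friction and masses are not known exactly. Their poses are not given: they have to be found in the camera images.
- roller: clay slab roller fixed to the bench. Origin on the bench under its rollers; x away from the robot, y along the rollers towards the black handwheel, z up. In mm: bed top z 70 (x -180..260, y -150..150); blue side frames at y +-170 (8 thick, x -75..75), tops z 210; grey crosshead between them, x -25..25, top z 188; handwheel at y 250, 236 across, top z 243
- bracket: yellow upright bearing bracket at the machine's -y (right-hand) end: plate 100 mm along x, 8 mm thick, top edge z 210 mm; origin on the bench in its mid-plane, axes as the machine's. Behind it (+y) a grey slotted hanger plate, 6 mm, lies on it; from that to the blue side frame is a gap 50 mm wide, open above and at both x ends; under the bolt only the 20 mm roller shaft, below z 130 mm
- clamp_bolt: steel clamp bolt through hanger and bracket, nut outside. Origin: centre of its hex head in mid-gap, z 180 mm, 30 mm below the bracket's top edge. Head 24 mm over flats, 10 mm thick, on a brass sleeve 20 mm across. y: bolt axis; x: square to one pair of flats; z: along those flats, within 0.3 rad of up at the start. Turns at 0.03 N m, so closing fingers turn it into line with them
- bolt_mark (a point): end of the red paint mark on the head's end face, 10 mm from the bolt's axis along the bolt's x and 5 mm along its y: it shows how far the bolt has been turned
- selector (a joint): thickness selector, travel in m along the machine's +y: 0 = thinnest (right), 0.110 = thickest, against its stop at the yellow block on the handwheel side. Stays where it is left; needs about 3 N to slide; moving it lifts the upper roller and its hanger plate by up to 14 mm
- selector_grip (a point): point to grip on the red selector grip: a block 20 mm thick in machine x, 36 mm long in machine y, standing on the crosshead, top z 237 mm, foot z 201 mm; this point is 15 mm under the middle of its top, axes as the machine's
- spanner: steel combination spanner 220 mm long, 8 mm thick, lying flat on the near part of the bed, along the rollers; origin under its middle, x along it
- rib: flat wooden throwing rib 90 x 55 x 8 mm lying on the bench outside the bracket; origin centre of its underside
- tile: square terracotta test tile 70 x 70 x 9 mm with a blue glaze stripe on the far part of the bed; origin centre of its underside
- guide: pale wooden thickness stick 240 x 28 x 8 mm lying on the far part of the bed; origin centre of its underside, x along it
- bowl: terracotta bowl, 170 mm across and 100 mm high, on the bench left of the machine; origin centre of its underside
- sprayer: yellow spray bottle with a black trigger head, 96 mm across and 196 mm high, standing on the bench; origin centre of its underside
- slip_jar: jar with a blue lid, 80 mm across and 110 mm high, standing on the bench; origin centre of its underside
- brush_pot: white ceramic pot holding brushes, 76 mm across, pot 100 mm high, brushes up to 185 mm, standing on the bench; origin centre of its underside

How it is judged:
On the way, in this order (a step that is already met when the one before it is completed fails the run):
1. the selector stands against its stop at the thick end (value of joint selector above 0.106 m), for 0.2 s.
2. the bolt head is gripped firmly between the fingers in the gap, with the selector still at its stop (contact force between the fingers and clamp_bolt above 10 N and distance between the grasp point and clamp_bolt below 0.022 m and y of the grasp point in the frame of clamp_bolt between -0.012 and 0.012 m and value of joint selector above 0.106 m), for 0.4 s.
At the end, for the whole second after the job is handed in: Selector within 4 mm of its thick stop; bolt head held between the fingers with over 10 N (grasp point within 22 mm of its centre, 12 mm along its axis); bolt not turning and within about 35 degrees of its start (mark moved under 6 mm) (all of step 2 and angular speed of clamp_bolt below 0.1 rad/s and distance of bolt_mark from where it was at the start of the episode below 0.006 m); the arm keeps its last pose, push and grip.
It fails at once if the bolt is turned by more than about 38 degrees (distance of bolt_mark from where it was at the start of the episode above 0.0065 m).
It fails at once if the bracket is struck with more than 40 N (contact force between any of the fingers, the arm and bracket above 40 N).
It fails at once if another thing on or around the machine is shifted by more than 25 mm (distance of any of spanner, rib, tile, guide, bowl, sprayer, slip_jar, brush_pot from where it was at the start of the episode above 0.025 m).
It also fails if it takes over 38 s, if anything falls off the work surface, if the arm or the gripper's body presses on something with over 40 N, if the wrist force passes 120 N, or if a joint passes its speed limit or range.

ROBOT

A 6-joint arm with a two-finger parallel gripper is mounted at the origin on the work surface. World frame = base frame: x ahead of the robot, y to its left, z up, the work surface at z = 0. Lengths are in m, angles in rad, forces in N, time in s.
With the tool pointing down it reaches from about 0.3 to 0.875 m from the base axis. Payload 6.4 kg.
Tool frame: the origin (TCP) lies midway between the tips of the shut fingers; the grasp point (between the pads) lies 19 mm behind it; z points along the fingers, y is the line along which they close (so a half turn about z gives the same grasp; the last joint's range is limited). The gripper opens to 85 mm and grips with 20 to 120 N. Pads are 22 mm wide; open, the fingers measure 114 mm over their backs; the gripper's body (76 mm by 85 mm) begins 54 mm behind the grasp point. The pads swing forward as they close: fully open they stand 13 mm farther back than shut.
Start: joints at [1.037, 0.181, 1.607, -0, 1.354, -0.206], TCP at [0.185, 0.544, 0.231] pointing down, gripper open.
Joint ranges: [-2.99, 2.99], [-0.89, 2.07], [0.3, 2.58], [-1.14, 4.28], [0, 2.63], [-3.12, 3.12]. Speed limits (rad/s): [2.57, 2.57, 3.01, 3.14, 3.14, 3.14].

INTERFACE

Orientations are given as a unit quaternion [w, x, y, z].
In Python, from bench import status, camera, ctrl gives the robot as it stands. The module is installed in compiled form; this text tells all that it offers.
- The arm moves only by the shell command python3 -m handwheel 'ROWS'. ROWS is JSON, a list that holds one entry, the list of rows, each a list of 7 numbers: the opening, from -1 (shut) to 1 (fully open), then the shift along the tool's x, y, z in cm, then the turn, a rotation vector about the tool's x, y, z in degrees. A call has 1 to 10 rows; each row is the pose to reach, as a shift and turn from the pose commanded when the call began, along the tool's axes at that moment; what a row does not reach only later rows make up. A row lasts 1/8 s, in which the tool goes at most 62.5 mm and 10.7 degrees, less where a joint would pass 70% of its speed; a pose out of reach is approached as far as the arm can. A call with a gripper value outside its range is refused whole. The fingers move at their own pace and stop on an object; the grip force is fixed at half the most. Time passes only in rows, so rows that repeat a pose let the fingers close. It gives the time, the measured TCP pose, the force, the opening and the grip force at its end, in the units of the state.
- status.get_obs(): the state, without advancing time (a new reading comes with each control period).
- camera(name): name is "side" or "top"; returns a dict with "frame" (384x512x3 uint8, blue, green, red), "depth" (384x512 float32, m along the optical axis (not along the pixel's ray), 0 where there is no reading), "fx", "fy", "cx", "cy" (pixels), "dist" ([k1, k2, p1, p2, k3] as OpenCV has them; the pictures are not rectified), "extrinsics" (4x4, takes a point from camera to world coordinates). Camera axes: x right, y down, z forward; pixel columns grow to the right and rows downward; lengths in m; the calibration is good to about 2 mm. A picture is of the moment at which its call begins.
- ctrl.hand_in(): hands the job in; it is judged then, once.
The state is a dict: "time_s": time; "q": joint angles; "dq": joint speeds; "joint_efforts": joint torques, N m; "eef_pos": TCP position; "eef_rot": TCP orientation; "wrist_force": force on the tool from outside, world axes, zero at the start; "torque": the same for the moment, N m; "opening": opening from 0.0 (shut) to 1.0 (fully open); "grasp_force": force on a finger pad.
Only numpy, scipy, OpenCV 4.12 (cv2) and the standard library are available. Lean on these libraries where they do the work, as an engineer would, in place of code of your own. Each camera call takes 0.05 s, during which the arm holds its last target. There are 200 camera calls.

## Working session

There is one attempt and no reset: what is moved stays moved. The work goes in short steps, Python scripts to look and compute and a shell command to move; the robot and the scene stay as the last step left them, time stands still between calls to the robot, and variables do not carry over. Pictures are saved under pics/ and viewed, at most 10 in all, crops included, and the job is handed in when it is done.

```bash
mkdir -p pics; cat > h.py <<'E'
import numpy as np, cv2
from bench import status, camera, ctrl
def pt(c,u,v,d=None):
    K=np.array([[c['fx'],0,c['cx']],[0,c['fy'],c['cy']],[0,0,1]]);
    if d is None:
        p=c['depth'][int(v)-1:int(v)+2,int(u)-1:int(u)+2]; p=p[p>0]; d=np.median(p) if p.size else 0
    n=cv2.undistortPoints(np.array([[[u,v]]],float),K,np.array(c['dist']))[0,0]
    return (np.array(c['extrinsics'])@[n[0]*d,n[1]*d,d,1])[:3]
def cloud(c):
    K=np.array([[c['fx'],0,c['cx']],[0,c['fy'],c['cy']],[0,0,1]]);h,w=c['depth'].shape
    g=np.stack(np.meshgrid(np.arange(w),np.arange(h)),-1).reshape(-1,1,2).astype(float)
    n=cv2.undistortPoints(g,K,np.array(c['dist'])).reshape(h,w,2);d=c['depth']
    P=np.stack([n[...,0]*d,n[...,1]*d,d,np.ones_like(d)],-1)@np.array(c['extrinsics']).T
    P=P[...,:3];P[d==0]=np.nan;return P
def proj(c,p):
    K=np.array([[c['fx'],0,c['cx']],[0,c['fy'],c['cy']],[0,0,1]]);T=np.linalg.inv(np.array(c['extrinsics']))
    return cv2.projectPoints(np.array(p,float).reshape(-1,1,3),cv2.Rodrigues(T[:3,:3])[0],T[:3,3],K,np.array(c['dist']))[0].reshape(-1,2)
E
python3 - <<'E'
from h import *
import pickle
o=status.get_obs();print(o)
for n in('top','side'):
    c=camera(n);cv2.imwrite(f'pics/{n}0.png',c['frame']);pickle.dump(c,open(n+'0.pkl','wb'));print(n,np.round(c['extrinsics'],3).tolist())
E
```

```text
{'time_s': 0.0, 'q': array([ 1.03664905e+00,  1.81524394e-01,  1.60799481e+00, -8.21052151e-08,
        1.35381953e+00, -2.06303448e-01]), 'dq': array([-0.0006507 , -0.00171476, -0.00269177, -0.00022512,  0.00145181,
        0.00013166]), 'joint_efforts': array([ 2.89553805e-03, -4.44864142e+01, -3.51342201e+01, -6.52436825e-05,
        8.76597769e-03,  2.55918746e-05]), 'eef_pos': array([0.18485029, 0.54389556, 0.2303999 ]), 'eef_rot': array([-3.15850057e-04,  1.63188721e-01,  9.86594486e-01, -8.13900492e-04]), 'wrist_force': array([ 1.51930219, -0.09299445, -0.49844048]), 'torque': array([ 0.05750695, -0.04785243,  0.00569433]), 'grasp_force': 0.0, 'opening': 1.0008068634752683}
top [[-0.013, -0.994, 0.107, 0.395], [-1.0, 0.015, 0.013, -0.003], [-0.015, -0.107, -0.994, 1.397], [0.0, 0.0, 0.0, 1.0]]
side [[0.722, -0.395, 0.568, -0.04], [-0.691, -0.436, 0.577, -0.595], [0.02, -0.809, -0.588, 0.767], [0.0, 0.0, 0.0, 1.0]]
```

View pics/top0.png

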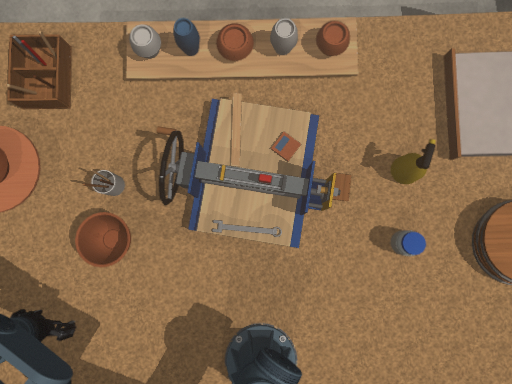

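View pics/side0.png

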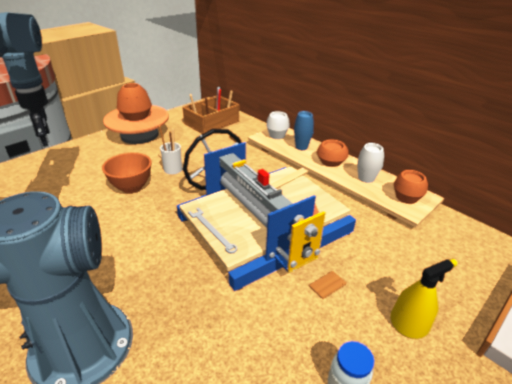

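The top view shows the machine with the handwheel at left (172,167), the red grip at (265,178) and the bracket at (333,191). The side view shows the red grip at (264,177) and the bracket at (307,240). Next I'll fit the machine pose from colour and depth.

```bash
python3 - <<'E'
from h import *
import pickle
for n in('top','side'):
    c=pickle.load(open(n+'0.pkl','rb'));P=cloud(c);H=cv2.cvtColor(c['frame'],cv2.COLOR_BGR2HSV);h,s,v=[H[...,i].astype(int) for i in range(3)]
    z=P[...,2];roi=(P[...,0]>.3)&(P[...,0]<.75)&(abs(P[...,1])<.3)
    for nm,m in dict(red=((h<6)|(h>174))&(s>170)&(z>.2)&(z<.26),blue=(h>100)&(h<125)&(s>120)&(z>.195)&(z<.225),yel=(h>18)&(h<32)&(s>150)&(z>.19)&(z<.225),bluelow=(h>100)&(h<125)&(s>120)&(z>.0)&(z<.1)).items():
        m=m&roi;Q=P[m]
        if len(Q)==0: print(n,nm,0);continue
        if nm=='blue':
            for sg in(1,-1):
                q=Q[(Q[:,1]*sg>0)] ;print(n,nm,sg,len(q),np.median(q,0).round(4),np.nanmin(q,0).round(3),np.nanmax(q,0).round(3))
        else: print(n,nm,len(Q),np.mean(Q,0).round(4),Q.min(0).round(3),Q.max(0).round(3))
    if n=='top': im=cv2.resize(c['frame'][120:255,150:360],None,fx=3.8,fy=3.8,interpolation=cv2.INTER_CUBIC)
    else: im=cv2.resize(c['frame'][130:290,170:370],None,fx=3.7,fy=3.7,interpolation=cv2.INTER_CUBIC)
    cv2.imwrite(f'pics/{n}1.png',im)
E
```

```text
top red 66 [ 0.5556 -0.0199  0.2367] [ 0.546 -0.035  0.231] [ 0.564 -0.004  0.242]
top blue 1 86 [0.5914 0.1859 0.21  ] [0.522 0.171 0.205] [0.659 0.201 0.214]
top blue -1 72 [ 0.5235 -0.1461  0.2097] [ 0.462 -0.157  0.205] [ 0.594 -0.133  0.216]
top yel 146 [ 0.5384 -0.1096  0.2069] [ 0.473 -0.222  0.19 ] [0.6   0.109 0.217]
top bluelow 229 [ 0.4446 -0.0432  0.0522] [ 0.36  -0.178  0.044] [0.746 0.217 0.062]
side red 131 [ 0.5507 -0.027   0.2262] [ 0.545 -0.042  0.204] [ 0.562 -0.007  0.24 ]
side blue 1 204 [0.5915 0.1818 0.2047] [0.521 0.166 0.195] [0.662 0.196 0.213]
side blue -1 308 [ 0.521  -0.1507  0.2057] [ 0.459 -0.166  0.195] [ 0.604 -0.134  0.214]
side yel 342 [ 0.5304 -0.1542  0.2031] [ 0.472 -0.225  0.19 ] [0.601 0.107 0.213]
side bluelow 1729 [ 0.5042 -0.1127  0.0485] [ 0.354 -0.199  0.007] [0.75  0.265 0.099]
```

View pics/top1.png

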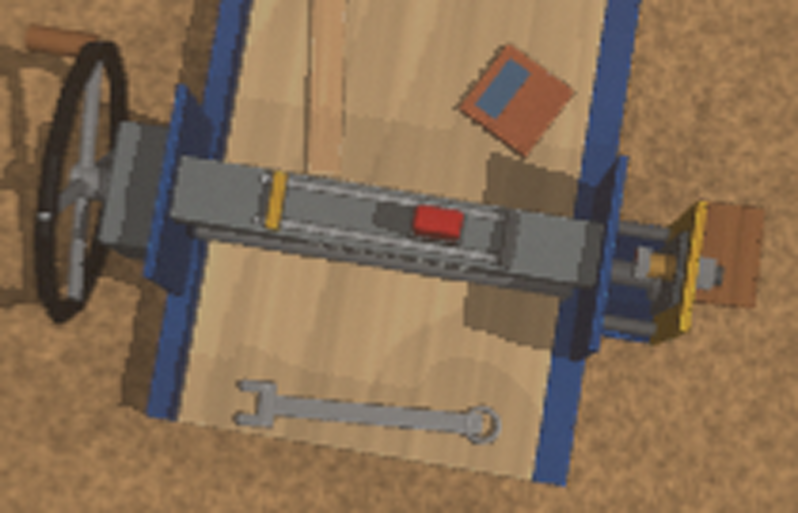

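View pics/side1.png

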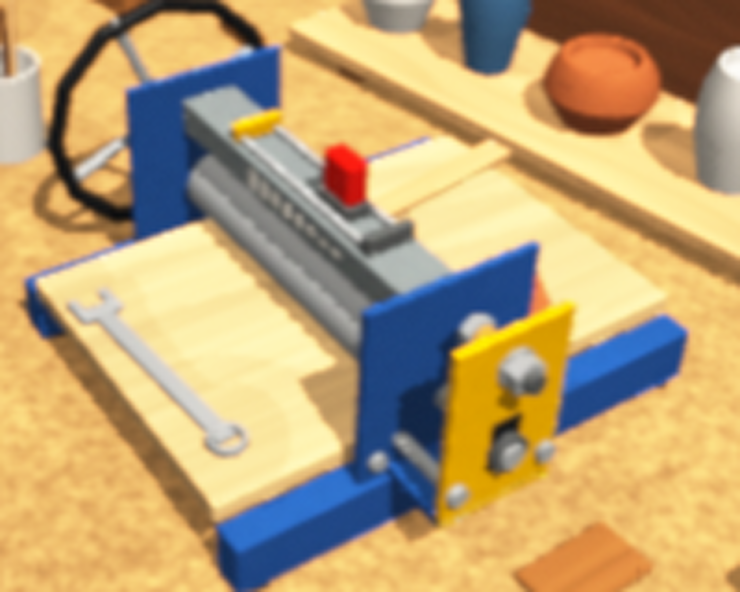

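The crops show the red grip at top-crop (438,222), the yellow stop block at (276,200), and the bolt head in the gap at (650,263). In the side crop the gap runs between the blue plate (450,400) and the yellow plate (510,420). I'll fit the pose numerically.

```bash
cat > fit.py <<'E'
from h import *
import pickle
from scipy.optimize import least_squares
R=[]
for n in('top','side'):
    c=pickle.load(open(n+'0.pkl','rb'));P=cloud(c);H=cv2.cvtColor(c['frame'],cv2.COLOR_BGR2HSV);h,s,v=[H[...,i].astype(int) for i in range(3)]
    z=P[...,2];roi=(P[...,0]>.3)&(P[...,0]<.75)&(abs(P[...,1])<.3)
    m=(h>100)&(h<125)&(s>120)&(z>.206)&(z<.214)&roi; A=P[m]
    m=(h>18)&(h<32)&(s>150)&(z>.195)&(z<.214)&roi&(P[...,1]<-.15); B=P[m]
    def loc(Q,p):
        a=p[2];d=Q[:,:2]-p[:2];return np.c_[d@[np.cos(a),np.sin(a)],d@[-np.sin(a),np.cos(a)]]
    def f(p):
        L=loc(A,p);return np.r_[np.abs(L[:,1])-.170, np.maximum(np.abs(L[:,0])-.075,0)]
    r=least_squares(f,[.56,.02,-.19],loss='soft_l1',f_scale=.003).x
    L=loc(A,r);b=loc(B,r)
    for sg in(1,-1):
        l=L[L[:,1]*sg>0];print(n,sg,'x ext',np.percentile(l[:,0],[1,99]).round(4),'y',l[:,1].mean().round(4),l[:,1].std().round(4))
    print(n,'pose',r.round(4),'bracket loc mean',b.mean(0).round(4),b.min(0).round(4),b.max(0).round(4))
    m=((h<6)|(h>174))&(s>170)&(z>.225)&(z<.245)&roi
    g=loc(P[m],r);print('grip',g.min(0).round(4),g.max(0).round(4))
    # things in gap
    m=roi&(z>.1)&(z<.2); Q=P[m];l=loc(Q,r);k=(l[:,1]<-.176)&(l[:,1]>-.228)&(abs(l[:,0])<.05)
    print('gap',k.sum());print(np.c_[l[k],Q[k][:,2]].round(3)[:60].tolist() if n=='top' else np.c_[l[k],Q[k][:,2]].mean(0))
E
python3 fit.py
```

```text
top 1 x ext [-0.0667  0.0678] y 0.1695 0.0017
top -1 x ext [-0.069   0.0604] y -0.1694 0.0014
top pose [ 0.5619  0.0192 -0.1769] bracket loc mean [ 0.0004 -0.2334] [-0.0483 -0.2382] [ 0.0508 -0.2294]
grip [-0.0075 -0.0551] [ 0.0095 -0.0233]
gap 229
[[0.027, -0.224, 0.195], [0.028, -0.227, 0.194], [0.029, -0.223, 0.161], [0.026, -0.223, 0.181], [0.024, -0.224, 0.195], [0.025, -0.227, 0.196], [0.028, -0.224, 0.139], [0.025, -0.224, 0.164], [0.023, -0.224, 0.18], [0.021, -0.224, 0.198], [0.022, -0.228, 0.195], [0.028, -0.224, 0.118], [0.025, -0.224, 0.141], [0.022, -0.224, 0.164], [0.019, -0.224, 0.186], [0.018, -0.225, 0.2], [0.018, -0.228, 0.198], [0.012, -0.193, 0.181], [0.011, -0.195, 0.188], [0.012, -0.198, 0.19], [0.013, -0.204, 0.186], [0.026, -0.224, 0.104], [0.024, -0.224, 0.123], [0.021, -0.224, 0.148], [0.018, -0.224, 0.169], [0.017, -0.224, 0.184], [0.015, -0.225, 0.196], [0.009, -0.194, 0.181], [0.008, -0.195, 0.195], [0.008, -0.198, 0.194], [0.009, -0.201, 0.191], [0.01, -0.204, 0.187], [0.011, -0.208, 0.182], [0.012, -0.211, 0.181], [0.023, -0.224, 0.104], [0.02, -0.224, 
[... 163 characters left out ...]
9, 0.188], [0.006, -0.202, 0.19], [0.007, -0.205, 0.188], [0.007, -0.207, 0.189], [0.008, -0.21, 0.187], [0.009, -0.214, 0.185], [0.01, -0.217, 0.184], [0.009, -0.219, 0.188], [0.01, -0.222, 0.188], [0.009, -0.224, 0.194], [0.01, -0.226, 0.196], [0.01, -0.185, 0.109], [0.01, -0.188, 0.109], [0.011, -0.191, 0.108], [0.012, -0.194, 0.106], [0.002, -0.194, 0.188], [0.002, -0.196, 0.191], [0.003, -0.199, 0.193]]
side 1 x ext [-0.0713  0.0685] y 0.1692 0.0021
side -1 x ext [-0.0722  0.0687] y -0.1693 0.0023
side pose [ 0.5623  0.0149 -0.1781] bracket loc mean [-0.0029 -0.2327] [-0.0493 -0.2364] [ 0.0485 -0.2261]
grip [-0.0088 -0.0562] [ 0.0064 -0.0234]
gap 73
[-0.00739708 -0.1995473   0.17367282]
```

```bash
cat > go.py <<'E'
import sys
from h import *
from scipy.spatial.transform import Rotation as Ro
M=np.array([.562,.0175]);A=-.1775
def rel(mx,my,z,tilt=0):
    o=status.get_obs();q=o['eef_rot'];R=Ro.from_quat([q[1],q[2],q[3],q[0]])
    X=np.array([np.cos(A),np.sin(A),0]);Y=np.array([-np.sin(A),np.cos(A),0]);t=np.r_[M+mx*X[:2]+my*Y[:2],z]
    d=R.inv().apply(t-o['eef_pos'])*100
    out=[]
    for s in(1,-1):
        Z=np.array([0,0,-1.]);y=X*s;x=np.cross(y,Z);D=Ro.from_matrix(np.c_[x,y,Z]);out.append((R.inv()*D).as_rotvec(True).round(1))
    e=o['eef_pos'];l=e[:2]-M
    print('shift cm',d.round(2),'rot',min(out,key=np.linalg.norm),'| now m',l@X[:2],l@Y[:2],e[2].round(4),'f',o['wrist_force'].round(1),'op',round(o['opening'],3),'g',round(o['grasp_force'],1),'t',o['time_s'])
if __name__=='__main__': rel(*map(float,sys.argv[1:]))
E
python3 go.py 0 -.039 .32
```

```text
shift cm [-53.24 -41.57  -8.9 ] rot [-0.1  0.  81.4] | now m -0.46419846070182913 0.4515938764978496 0.2305 f [ 0.4 -0.6  0.4] op 1.003 g 0.0 t 0.1
```

```bash
python3 -m handwheel '[[[1,0,0,-5,0,0,0],[1,-3,-2,-8.9,0,0,10],[1,-8,-6.2,-8.9,0,0,20],[1,-13,-10.1,-8.9,0,0,30],[1,-18,-14,-8.9,0,0,40],[1,-23,-18,-8.9,0,0,50],[1,-28,-21.9,-8.9,0,0,60],[1,-33,-25.8,-8.9,0,0,70],[1,-38,-29.7,-8.9,0,0,80],[1,-43,-33.6,-8.9,0,0,81.4]]]'; python3 go.py 0 -.039 .26
```

```text
time_s: 1.35
eef_pos: [0.4793, 0.0941, 0.3201]
eef_rot: [-0.0, 0.768, 0.641, 0.0]
wrist_force: [0.4, 1.4, -1.2]
opening: 1.001
grasp_force: 0.0
shift cm [-9.96  9.52  6.01] rot [-0.  -0.  -0.2] | now m -0.09493425525237902 0.06082580689016587 0.3201 f [ 0.4  1.4 -1.2] op 1.001 g 0.0 t 1.35
```

```bash
python3 -m handwheel '[[[1,-5,4.8,0,0,0,0],[1,-10,9.5,0,0,0,0],[1,-10,9.5,0,0,0,0],[1,-10,9.5,4,0,0,0],[1,-10,9.5,6,0,0,0],[1,-10,9.5,6,0,0,0]]]'; python3 - <<'E'
from h import *
import go
go.rel(0,-.039,.203)
for n,b in(('top',(110,260,190,340)),('side',(60,280,170,400))):
    c=camera(n);r=b;im=c['frame'][r[0]:r[1],r[2]:r[3]];cv2.imwrite(f'pics/{n}2.png',im)
a=cv2.resize(cv2.imread('pics/top2.png'),(400,400));b=cv2.resize(cv2.imread('pics/side2.png'),(400,400));cv2.imwrite('pics/j2.png',np.hstack([a,b]))
E
```

```text
time_s: 2.1
eef_pos: [0.5529, -0.0181, 0.2582]
eef_rot: [-0.002, 0.767, 0.642, -0.001]
wrist_force: [0.2, -0.3, -0.1]
opening: 1.0
grasp_force: 0.0
shift cm [-0.23  0.29  5.52] rot [-0.3 -0.   0. ] | now m -0.0026580377459398037 -0.036691172906932905 0.2582 f [ 0.2 -0.3 -0.1] op 1.0 g 0.0 t 2.1
```

View pics/j2.png

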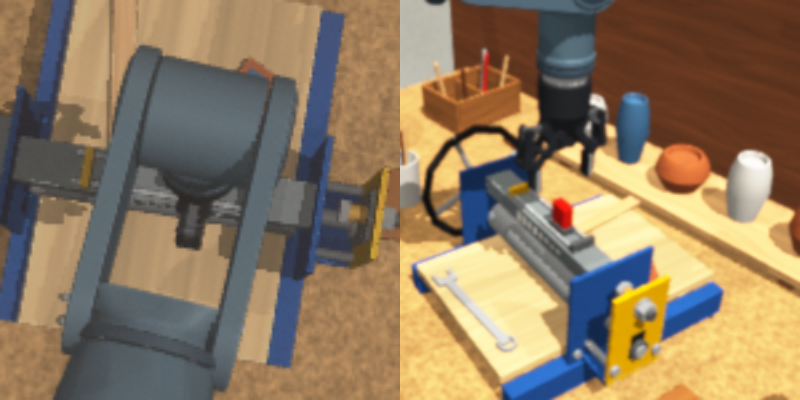

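The fingers straddle the red grip (side part: tips at (530,180) and (595,160), grip top at (563,203)). I'll descend and close.

```bash
python3 -m handwheel '[[[1,-0.2,0.2,2.5,0,0,0],[1,-0.2,0.2,5.2,0,0,0],[1,-0.2,0.2,5.2,0,0,0],[-0.7,-0.2,0.2,5.2,0,0,0],[-0.7,-0.2,0.2,5.2,0,0,0],[-0.7,-0.2,0.2,5.2,0,0,0],[-0.7,-0.2,0.2,5.2,0,0,0],[-0.7,-0.2,0.2,5.2,0,0,0],[-0.7,-0.2,0.2,5.2,0,0,0]]]'; python3 go.py 0 .07 .205
```

```text
time_s: 3.32
eef_pos: [0.5575, -0.0218, 0.2094]
eef_rot: [0.001, 0.767, 0.641, 0.001]
wrist_force: [4.8, -0.3, 1.5]
opening: 0.221
grasp_force: 61.6
shift cm [10.94 -0.26  0.44] rot [ 0.2 -0.  -0. ] | now m 0.0025025997775507563 -0.03943539333364401 0.2094 f [ 4.8 -0.3  1.5] op 0.221 g 61.6 t 3.325
```

```bash
python3 -m handwheel '[[[-0.7,1,0.1,0,0,0,0],[-0.7,2,0.1,0,0,0,0],[-0.7,3,0.1,0,0,0,0],[-0.7,4,0.1,0,0,0,0],[-0.7,5,0.1,0,0,0,0],[-0.7,6,0.1,0,0,0,0],[-0.7,7,0.1,0,0,0,0],[-0.7,7,0.1,0,0,0,0]]]'; python3 go.py 0 .07 .205
```

```text
time_s: 4.32
eef_pos: [0.5702, 0.0482, 0.2093]
eef_rot: [0.0, 0.767, 0.642, 0.001]
wrist_force: [2.0, 1.9, 5.1]
opening: 0.221
grasp_force: 62.2
shift cm [ 3.83 -0.26  0.43] rot [ 0.1 -0.   0. ] | now m 0.0026289737862005506 0.031703844369739664 0.2093 f [2.  1.9 5.1] op 0.221 g 62.2 t 4.325
```

```bash
python3 -m handwheel '[[[-0.7,0.7,0,0,0,0,0],[-0.7,1.4,0,0,0,0,0],[-0.7,2,0,0,0,0,0],[-0.7,2.3,0,0,0,0,0],[-0.7,2.6,0,0,0,0,0],[-0.7,2.6,0,0,0,0,0]]]'; python3 go.py 0 .07 .205
```

```text
time_s: 5.08
eef_pos: [0.5746, 0.0728, 0.2093]
eef_rot: [0.001, 0.767, 0.642, 0.0]
wrist_force: [0.6, -2.1, 5.5]
opening: 0.219
grasp_force: 62.2
shift cm [ 1.34 -0.27  0.43] rot [ 0.1  0.  -0. ] | now m 0.002682275198179612 0.05662858528954868 0.2093 f [ 0.6 -2.1  5.5] op 0.219 g 62.2 t 5.075
```

```bash
python3 -m handwheel '[[[-0.7,0.4,0,0,0,0,0],[-0.7,0.8,0,0,0,0,0],[-0.7,1.1,0,0,0,0,0],[-0.7,1.1,0,0,0,0,0]]]'; python3 go.py 0 .07 .205
```

```text
time_s: 5.58
eef_pos: [0.5754, 0.0766, 0.2093]
eef_rot: [0.004, 0.768, 0.641, -0.005]
wrist_force: [-8.1, -29.2, 8.5]
opening: 0.224
grasp_force: 62.8
shift cm [ 0.95 -0.27  0.42] rot [-0.   0.7 -0.1] | now m 0.002712689452675074 0.06052956936259501 0.2093 f [ -8.1 -29.2   8.5] op 0.224 g 62.8 t 5.575
```

The arm is pressing at 30 N with no further motion, so the selector is at its stop. I'll open and lift straight up.

```bash
python3 -m handwheel '[[[-0.7,0,0,0,0,0,0],[-0.7,0,0,0,0,0,0],[1,0,0,0,0,0,0],[1,0,0,0,0,0,0],[1,0,0,0,0,0,0],[1,0,0,0,0,0,0],[1,0,0,-3,0,0,0],[1,0,0,-8,0,0,0],[1,0,0,-10,0,0,0]]]'; python3 go.py 0.001 -.199 .30
```

```text
time_s: 6.7
eef_pos: [0.5772, 0.084, 0.3118]
eef_rot: [0.002, 0.767, 0.642, 0.002]
wrist_force: [1.4, -0.2, -0.7]
opening: 1.001
grasp_force: 0.0
shift cm [-26.72  -0.24   1.16] rot [ 0.3 -0.   0. ] | now m 0.0031827536275358405 0.06814384091532148 0.3118 f [ 1.4 -0.2 -0.7] op 1.001 g 0.0 t 6.7
```

```bash
python3 -m handwheel '[[[1,-6,0,0,0,0,0],[1,-12,0,0,0,0,0],[1,-18,0,0,0,0,0],[0.4,-24,0,0,0,0,0],[0.4,-26.7,0,0,0,0,0],[0.4,-26.7,0,0,0,0,0],[0.4,-26.7,0,4,0,0,0],[0.4,-26.7,0,4,0,0,0]]]'; python3 - <<'E'
from h import *
import go
go.rel(0.002,-.199,.161)
c=camera('side');P=cloud(c);H=cv2.cvtColor(c['frame'],cv2.COLOR_BGR2HSV);h,s,v=[H[...,i].astype(int) for i in range(3)]
z=P[...,2];m=((h<6)|(h>174))&(s>170)&(z>.225)&(z<.245)&(abs(P[...,1])<.2);a=go.A
d=P[m][:,:2]-go.M;l=d@[-np.sin(a),np.cos(a)];print('grip y',l.min(),l.max())
m=(h>18)&(h<32)&(s>150)&(z>.19)&(z<.225)&(abs(P[...,1]-.09)<.04)
d=P[m][:,:2]-go.M;l=d@[-np.sin(a),np.cos(a)];print('stop y',l.min(),l.max())
b=c['frame'][120:280,190:390];b=cv2.resize(b,(500,400));c=camera('top');a=cv2.resize(c['frame'][130:250,270:360],(300,400));cv2.imwrite('pics/j3.png',np.hstack([b,a]))
E
```

```text
time_s: 7.7
eef_pos: [0.5273, -0.1769, 0.2652]
eef_rot: [-0.003, 0.767, 0.642, -0.001]
wrist_force: [-0.5, 0.9, 0.4]
opening: 0.7
grasp_force: 0.0
shift cm [-0.19  0.25 10.42] rot [-0.4 -0.2  0.1] | now m 0.00017619962080678525 -0.1974386190305061 0.2652 f [-0.5  0.9  0.4] op 0.7 g 0.0 t 7.7
grip y 0.039801262406674025 0.07634630453822114
stop y 0.07890528171003626 0.09128562343687371
```

View pics/j3.png

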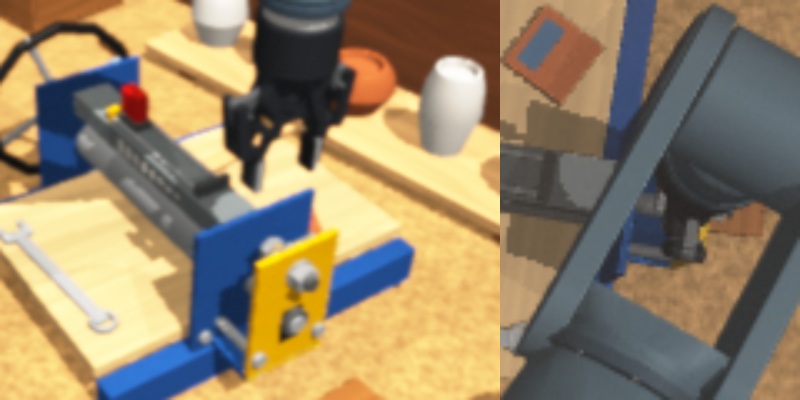

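The side part shows the red grip (133,103) against the yellow block. The fingers, tips at (255,185) and (312,162), are above the gap, with the bolt head at (272,245). I'll descend in stages.

```bash
python3 -m handwheel '[[[0.4,-0.2,0.2,2,0,0,0],[0.4,-0.2,0.2,4,0,0,0],[0.4,-0.2,0.2,5.5,0,0,0],[0.4,-0.2,0.2,6.5,0,0,0],[0.4,-0.2,0.2,6.5,0,0,0]]]'; python3 go.py 0.002 -.199 .161
```

```text
time_s: 8.43
eef_pos: [0.5303, -0.1812, 0.203]
eef_rot: [-0.0, 0.767, 0.642, -0.0]
wrist_force: [0.2, 0.9, 0.8]
opening: 0.7
grasp_force: 0.0
shift cm [ 0.22 -0.19  4.2 ] rot [-0. -0.  0.] | now m 0.003909324208149843 -0.20119630880168912 0.203 f [0.2 0.9 0.8] op 0.7 g 0.0 t 8.425
```

```bash
python3 -m handwheel '[[[0.4,0.2,-0.2,1.5,0,0,0],[0.4,0.2,-0.2,3,0,0,0],[0.4,0.2,-0.2,4.2,0,0,0],[0.4,0.2,-0.2,4.2,0,0,0],[0.4,0.2,-0.2,4.2,0,0,0]]]'; python3 - <<'E'
from h import *
import go
go.rel(0.002,-.199,.161)
c=camera('side');b=cv2.resize(c['frame'][190:280,250:350],(500,450),interpolation=cv2.INTER_CUBIC);cv2.imwrite('pics/s4.png',b)
P=cloud(c);a=go.A;d=P[...,:2]-go.M;x=d@[np.cos(a),np.sin(a)];y=d@[-np.sin(a),np.cos(a)]
E
```

```text
time_s: 9.05
eef_pos: [0.529, -0.1793, 0.1615]
eef_rot: [0.0, 0.767, 0.642, 0.0]
wrist_force: [0.2, -0.2, 0.6]
opening: 0.697
grasp_force: 0.0
shift cm [ 0.05 -0.03  0.05] rot [ 0.  0. -0.] | now m 0.0022873248057114805 -0.19953190887548777 0.1615 f [ 0.2 -0.2  0.6] op 0.697 g 0.0 t 9.05
```

View pics/s4.png

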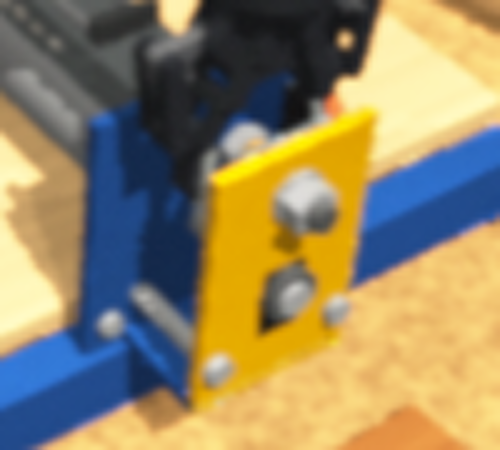

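The fingers stand either side of the hidden head (245,135), with no contact. Closing.

```bash
python3 -m handwheel '[[[-0.2,0,0,0,0,0,0],[-0.2,0,0,0,0,0,0],[-0.2,0,0,0,0,0,0],[-0.8,0,0,0,0,0,0],[-0.8,0,0,0,0,0,0],[-0.8,0,0,0,0,0,0],[-0.8,0,0,0,0,0,0],[-0.8,0,0,0,0,0,0]]]'; python3 go.py 0.002 -.199 .161
```

```text
time_s: 10.1
eef_pos: [0.529, -0.1792, 0.1616]
eef_rot: [0.0, 0.767, 0.642, 0.0]
wrist_force: [-0.5, 0.4, 4.5]
opening: 0.263
grasp_force: 58.9
shift cm [ 0.05 -0.03  0.06] rot [ 0.  0. -0.] | now m 0.002270638032829265 -0.1994504130916184 0.1616 f [-0.5  0.4  4.5] op 0.263 g 58.9 t 10.1
```

The opening implies 24 mm, which means the fingers are on the flats of the head and not on the 20 mm sleeve. I'll hold briefly and check that the grip and selector are stable before handing in.

```bash
python3 -m handwheel '[[[-0.8,0,0,0,0,0,0],[-0.8,0,0,0,0,0,0],[-0.8,0,0,0,0,0,0],[-0.8,0,0,0,0,0,0],[-0.8,0,0,0,0,0,0],[-0.8,0,0,0,0,0,0]]]'; python3 - <<'E'
from h import *
import go
c=camera('side');P=cloud(c);H=cv2.cvtColor(c['frame'],cv2.COLOR_BGR2HSV);h,s,v=[H[...,i].astype(int) for i in range(3)]
z=P[...,2];m=((h<6)|(h>174))&(s>170)&(z>.225)&(z<.245)&(abs(P[...,1])<.2);a=go.A
l=(P[m][:,:2]-go.M)@[-np.sin(a),np.cos(a)];print('grip y',l.min(),l.max())
print(ctrl.hand_in())
E
```

```text
time_s: 10.85
eef_pos: [0.529, -0.1792, 0.1616]
eef_rot: [0.0, 0.767, 0.642, 0.0]
wrist_force: [-0.2, 1.2, 5.6]
opening: 0.264
grasp_force: 59.0
grip y 0.04146928232656789 0.07335109182133936
the job is handed in; nothing more can be done
None
```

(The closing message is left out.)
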